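# Set the artificial cactus into its white cover pot on the hall cabinet

## Robot

A 6-joint arm with a two-finger parallel gripper is mounted at the origin on the work surface. World frame = base frame: x ahead of the robot, y to its left, z up, the work surface at z = 0. Lengths are in m, angles in rad, forces in N, time in s.
With the tool pointing down it reaches from about 0.425 to 1.125 m from the base axis. Payload 14.9 kg.
Tool frame: the origin (TCP) lies on the centre line of the jaws, within the pads' length; the fingertips stand 14 mm ahead of it and the grasp point (between the pads) lies 5 mm behind it; z points along the fingers, y is the line along which they close (so a half turn about z gives the same grasp; the last joint's range is limited). The gripper opens to 91 mm and grips with 3 to 60 N. Pads are 32 mm wide; open, the fingers measure 118 mm over their backs; the gripper's body (76 mm by 178 mm) begins 60 mm behind the grasp point.
Start: joints at [-1.358, 0.379, 1.734, -0, 1.028, -0.033], TCP at [0.17, -0.679, 0.228] pointing down, gripper open.
Joint ranges: [-2.77, 2.77], [-0.74, 2.19], [0, 2.66], [-1.06, 4.2], [0.31, 2.87], [-3.08, 3.08]. Speed limits (rad/s): [1.89, 1.89, 2.39, 3.14, 3.14, 3.14].

## Interface

Orientations are given as a unit quaternion [w, x, y, z].
In Python, from station import observe, cams, finish_job gives the robot as it stands. The module is installed in compiled form; this text tells all that it offers.
- The arm moves only by the tool drive_tool, never from a script. Its argument "increments" is a list of rows, each an object with "delta_rot": the turn, a rotation vector about the tool's x, y, z in rad, a list of three; "delta_pos": the shift along the tool's x, y, z in mm, a list of three; "hand": the opening, from 0 (shut) to 1 (fully open). A call has 1 to 8 rows; each row is the pose to reach, as a shift and turn from the pose commanded when the call began, along the tool's axes at that moment; what a row does not reach only later rows make up. A row lasts 1/12 s, in which the tool goes at most 41.7 mm and 7.16 degrees, less where a joint would pass 70% of its speed; a pose out of reach is approached as far as the arm can. A call with a gripper value outside its range is refused whole. The fingers move at their own pace and stop on an object; "grip_force" is the grip in N (left out, the last holds). Time passes only in rows, so rows that repeat a pose let the fingers close. It gives the time, the measured TCP pose, the force, the opening and the grip force at its end, in the units of the state.
- observe(): the state, without advancing time (a new reading comes with each control period).
- cams.read_camera(name): name is "side" or "top" or "wrist"; returns a dict with "img" (384x512x3 uint8, blue, green, red), "camera_matrix" (3x3 intrinsics, pixels), "R" (3x3) and "t" (3): a world point X has camera coordinates R X + t. Camera axes: x right, y down, z forward; pixel columns grow to the right and rows downward; lengths in m; the calibration is good to about 2 mm. A picture is of the moment at which its call begins. There is no depth.
- finish_job(): hands the job in; it is judged then, once.
The state is a dict: "time_s": time; "qpos": joint angles; "dq": joint speeds; "effort": joint torques, N m; "ee_pos": TCP position; "ee_rot": TCP orientation; "ft_force": force on the tool from outside, world axes, zero at the start; "moment": the same for the moment, N m; "width": finger opening in m; "gripper_force": force on a finger pad.
Only numpy, scipy, OpenCV 4.12 (cv2) and the standard library are available. Lean on these libraries where they do the work, as an engineer would, in place of code of your own. Each camera call takes 0.05 s, during which the arm holds its last target. There are 200 camera calls.

## Task

On the hall cabinet, pick up the artificial cactus in its grey tapered pot and lower it upright into the empty white cover pot, keeping hold of it until it is down in place. Ease it in only until it just rests in the taper and let go: do not press it down, or the two pots jam. Leave the white pot standing where it is, and do not disturb the blue pot or the pink-lidded jar.

Things in the scene. Friction and masses are not known exactly. Their poses are not given: they have to be found in the camera images.
- cactus: Rigid plastic artificial cactus in a grey tapered pot, one loose piece, 0.2 kg, 138 mm tall. Grey pot 48 mm across at the foot, 84 at its top 72 mm up. Green round stem above, 36 mm across at heights 90-125 mm, rounded top: grip it from above, any yaw. Origin: centre of underside, z up. Nested, it hangs in the taper off the floor, its origin about 18 mm above the white pot's origin.
- white_pot: Empty white ceramic cover pot, loose, 0.45 kg, round, open on top, 84 mm tall, outside 50 mm across at the foot, 92 at the rim. Inside is a slippery glazed cone: radius 20 mm + 0.25 x height above its underside, 82 mm across at the mouth; inner floor 6 mm above the underside. Origin: centre of underside, z up along its axis.
- blue_pot: Bystander: blue cover pot of exactly the same shape as the white one, empty, loose. Origin: centre of the underside; z up.
- jar: Bystander: closed round glass jar with a pink lid, 68 mm across, 95 mm tall, loose. Origin: centre of the underside; z up.

How it is judged:
On the way:
1. the cactus is still held in the fingers when its pot is down in the white pot, within about 15 mm of where it rests (horizontal distance between cactus and white_pot below 0.012 m and z of cactus in the frame of white_pot between 0.006 and 0.034 m and contact force between cactus and the fingers above 0.5 N), for 0.04 s.
At the end, for the whole second after the job is handed in: The cactus is let go, at rest in the white pot: axes within 12 mm, underside 6 to 30 mm above the white pot's underside, upright within 10 degrees; the white pot stands on the cabinet within 50 mm of its start, within 5.7 degrees of upright; blue pot and jar within 30 mm of their starts (horizontal distance between cactus and white_pot below 0.012 m and z of cactus in the frame of white_pot between 0.006 and 0.03 m and angle between cactus's own z axis and vertical below 0.175 rad and angle between white_pot's own z axis and vertical below 0.1 rad and height (world z) of white_pot below 0.01 m and distance of white_pot from where it was at the start of the episode below 0.05 m and linear speed of cactus below 0.02 m/s and angular speed of cactus below 0.2 rad/s and distance of each of blue_pot, jar from where it was at the start of the episode below 0.03 m); the robot touches nothing.
It fails at once if the cactus pot is pressed into the white pot hard enough to jam it (over 120 N of contact, summed round the taper, while the fingers grip it) (contact force between cactus and white_pot above 120 N and contact force between cactus and the fingers above 5 N).
It fails at once if the blue pot or the jar is shoved (moved over 30 mm) (distance of any of blue_pot, jar from where it was at the start of the episode above 0.03 m).
It also fails if it takes over 38 s, if anything falls off the work surface, if the arm or the gripper's body presses on something with over 40 N, if the wrist force passes 120 N, or if a joint passes its speed limit or range.

## Working session

There is one attempt and no reset: what is moved stays moved. The work goes in short steps, Python scripts to look and compute and a tool call to move; the robot and the scene stay as the last step left them, time stands still between calls to the robot, and variables do not carry over. Pictures are saved under pics/ and viewed, at most 10 in all, crops included, and the job is handed in when it is done.

Besides the shell and the picture viewer there is one more tool, called after "Call:" as name(argument=value, ...), one argument or row to a line, values as JSON. drive_tool: Moves the arm, as the interface text tells. Its arguments: {"type":"object","properties":{"increments":{"type":"array","items":{"type":"object","properties":{"delta_rot":{"type":"array","items":{"type":"number"}},"delta_pos":{"type":"array","items":{"type":"number"}},"hand":{"type":"number"}}}},"grip_force":{"type":"number"}},"required":["increments"]}

```bash
mkdir -p pics; python3 - <<'E'
from station import observe,cams
import cv2,numpy as np,pickle
d={}
for n in("side","top"):
    c=cams.read_camera(n);d[n]=c;cv2.imwrite(f"pics/{n}0.png",c["img"])
    print(n,c["camera_matrix"].tolist(),np.round(-c["R"].T@c["t"],3),np.round(c["R"],2).tolist())
pickle.dump(d,open("d0.pkl","wb"))
s=observe();print(s["time_s"],s["ee_pos"],s["ee_rot"],s["width"])
E
```

```text
side [[412.2228064599201, 0.0, 250.9120082031398], [0.0, 412.2228064599201, 187.2888617362846], [0.0, 0.0, 1.0]] [0.238 0.619 0.725] [[-0.87, -0.49, 0.01], [-0.35, 0.62, -0.7], [0.34, -0.62, -0.71]]
top [[368.54086664694245, 0.0, 262.11733473377916], [0.0, 368.54086664694245, 190.78587257278798], [0.0, 0.0, 1.0]] [0.427 0.014 0.729] [[0.03, -1.0, -0.0], [-0.98, -0.03, -0.21], [0.21, 0.01, -0.98]]
0.1 [ 0.17027513 -0.67863934  0.22738656] [-4.76629241e-04  9.92454571e-01  1.22611965e-01 -5.90613963e-05] 0.09105378967615983
```

View pics/top0.png

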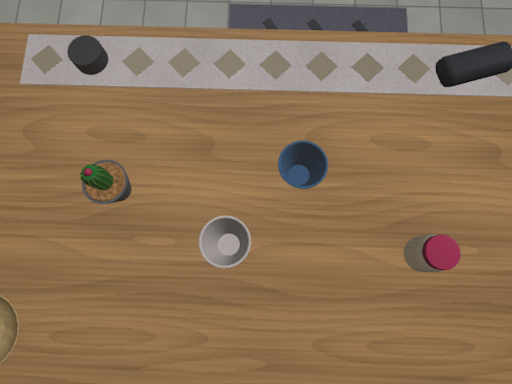

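View pics/side0.png

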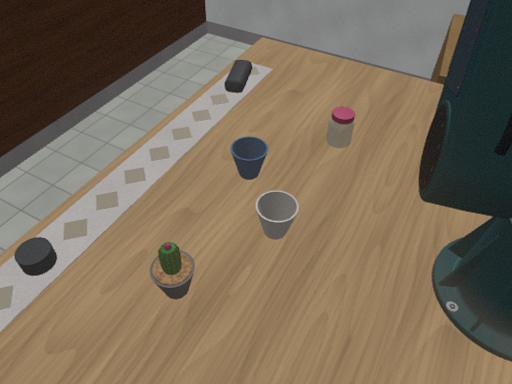

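The top view shows the cactus rim at about (106,181) with its stem tip at (88,173), the white rim at (225,242), the blue pot at (303,165) and the jar at (440,252). In the side view the cactus rim is at about (173,267) and the white rim at (277,207).

I'll fit the pots' silhouettes in both views.

```bash
cat > fit.py <<'E'
import cv2,numpy as np
from scipy.optimize import minimize
a=np.linspace(0,2*np.pi,60,endpoint=False)
ring=lambda r,z:np.c_[r*np.cos(a),r*np.sin(a),0*a+z]
POT=np.r_[ring(.025,0),ring(.046,.084)]
CAC=np.r_[ring(.024,0),ring(.042,.072)]
def proj(c,X):
    p=(np.atleast_2d(X)@c["R"].T+c["t"])@c["camera_matrix"].T
    return p[:,:2]/p[:,2:]
def back(c,uv,z):
    d=c["R"].T@np.linalg.inv(c["camera_matrix"])@np.r_[uv,1];o=-c["R"].T@c["t"]
    return o+d*(z-o[2])/d[2]
def mask(c,seed,win=38):
    h=cv2.cvtColor(c["img"],cv2.COLOR_BGR2HSV)
    m=(h[...,1]<75).astype(np.uint8)
    w=np.zeros_like(m);u,v=map(int,seed);w[max(0,v-win):v+win,max(0,u-win):u+win]=1
    m=cv2.morphologyEx(m*w,cv2.MORPH_OPEN,np.ones((2,2)))
    n,l,s,_=cv2.connectedComponentsWithStats(m)
    p=np.argwhere(l==1+np.argmax(s[1:,4]))[:,::-1].astype(np.int32)
    return cv2.convexHull(p)
def sil(c,M,xy): return cv2.convexHull(proj(c,M+np.r_[xy,0]).astype(np.float32))
def fit(cs,seeds,M,x0):
    H=[mask(c,s).astype(np.float32) for c,s in zip(cs,seeds)]
    def cost(xy):
        e=0
        for c,h in zip(cs,H):
            q=sil(c,M,xy); i=cv2.intersectConvexConvex(q,h)[0]
            e+=1-i/(cv2.contourArea(q)+cv2.contourArea(h)-i)
        return e
    r=minimize(cost,x0,method="Nelder-Mead",options=dict(initial_simplex=np.array([x0,x0+[.01,0],x0+[0,.01]])))
    return r.x,r.fun,H
E
python3 - <<'E'
import pickle;from fit import *
d=pickle.load(open("d0.pkl","rb"));T,S=d["top"],d["side"]
vis=[T["img"].copy(),S["img"].copy()]
for n,M,t,s,z in(("cac",CAC,(106,181),(173,272),.072),("white",POT,(225,242),(277,215),.084)):
    x0=back(T,t,z)[:2]
    print(n,"rim top",x0,"side",back(S,(s[0],s[1]-6),z)[:2])
    for cs,ss in(([T],[t]),([S],[s]),([T,S],[t,s])):
        x,f,H=fit(cs,ss,M,x0);print(x.round(4),round(f,3))
    for v,c,h in zip(vis,(T,S),H):
        cv2.polylines(v,[h.astype(np.int32)],1,(0,0,255));cv2.polylines(v,[sil(c,M,x).astype(np.int32)],1,(0,255,0))
print("tip top",back(T,(88,173),.136),"side",back(S,(169,245),.136))
print("blue",back(T,(303,165),.084)[:2],"jar",back(T,(442,252),.095)[:2])
cv2.imwrite("pics/fit0.png",np.hstack([cv2.resize(vis[0][130:280,60:260],None,fx=2,fy=2),cv2.resize(vis[1][160:310,130:330],None,fx=2,fy=2)]))
E
```

```text
cac rim top [0.57454591 0.30618039] side [0.57284688 0.30510242]
[0.5726 0.3069] 0.063
[0.57   0.3094] 0.06
[0.5715 0.308 ] 0.152
white rim top [0.46928919 0.0811198 ] side [0.46364624 0.09075498]
[0.4696 0.0804] 0.028
[0.466  0.0834] 0.02
[0.4684 0.0809] 0.1
tip top [0.57290788 0.30927479 0.136     ] side [0.57255074 0.304043   0.136     ]
blue [ 0.61211431 -0.05341212] jar [ 0.46268117 -0.28914175]
```

View pics/fit0.png

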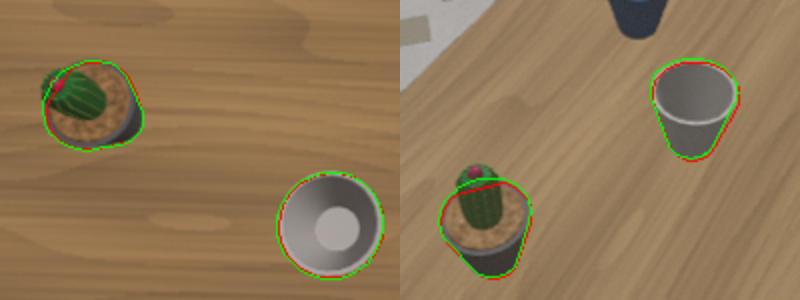

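The fits agree to about 2–3 mm: cactus near (0.572, 0.307), white pot near (0.468, 0.081). I'll move over in an arc.

Call:
drive_tool(
  increments=[
    {"delta_pos":[35,-21,0],"delta_rot":[0,0,0],"hand":1},
    {"delta_pos":[70,-42,0],"delta_rot":[0,0,0],"hand":1},
    {"delta_pos":[105,-63,0],"delta_rot":[0,0,0],"hand":1},
    {"delta_pos":[140,-84,0],"delta_rot":[0,0,0],"hand":1},
    {"delta_pos":[175,-105,0],"delta_rot":[0,0,0],"hand":1},
    {"delta_pos":[210,-125,0],"delta_rot":[0,0,0],"hand":1},
    {"delta_pos":[245,-146,0],"delta_rot":[0,0,0],"hand":1},
    {"delta_pos":[280,-166,0],"delta_rot":[0,0,0],"hand":1},
  ],
)

```text
time_s: 0.77
ee_pos: [0.4025, -0.448, 0.2278]
ee_rot: [-0.0, 0.992, 0.123, -0.0]
ft_force: [0.3, -0.5, 0.4]
width: 0.0913
gripper_force: 0.0
```

Call:
drive_tool(
  increments=[
    {"delta_pos":[27,-31,0],"delta_rot":[0,0,0],"hand":1},
    {"delta_pos":[54,-61,0],"delta_rot":[0,0,0],"hand":1},
    {"delta_pos":[81,-92,0],"delta_rot":[0,0,0],"hand":1},
    {"delta_pos":[108,-122,0],"delta_rot":[0,0,0],"hand":1},
    {"delta_pos":[135,-153,0],"delta_rot":[0,0,0],"hand":1},
    {"delta_pos":[162,-184,0],"delta_rot":[0,0,0],"hand":1},
    {"delta_pos":[189,-214,0],"delta_rot":[0,0,0],"hand":1},
    {"delta_pos":[216,-245,0],"delta_rot":[0,0,0],"hand":1},
  ],
)

```text
time_s: 1.43
ee_pos: [0.5518, -0.1577, 0.2279]
ee_rot: [-0.0, 0.992, 0.123, -0.0]
ft_force: [0.8, -0.1, 0.2]
width: 0.0911
gripper_force: 0.0
```

Call:
drive_tool(
  increments=[
    {"delta_pos":[13,-38,0],"delta_rot":[0,0,0],"hand":1},
    {"delta_pos":[27,-76,0],"delta_rot":[0,0,0],"hand":1},
    {"delta_pos":[40,-114,0],"delta_rot":[0,0,0],"hand":1},
    {"delta_pos":[54,-152,0],"delta_rot":[0,0,0],"hand":1},
    {"delta_pos":[67,-190,0],"delta_rot":[0,0,0],"hand":1},
    {"delta_pos":[80,-228,0],"delta_rot":[0,0,0],"hand":1},
    {"delta_pos":[94,-266,0],"delta_rot":[0,0,0],"hand":1},
    {"delta_pos":[107,-303,0],"delta_rot":[0,0,0],"hand":1},
  ],
)

```text
time_s: 2.1
ee_pos: [0.5811, 0.1624, 0.2279]
ee_rot: [-0.0, 0.992, 0.123, -0.0]
ft_force: [0.8, -0.6, -0.0]
width: 0.0908
gripper_force: 0.0
```

Call:
drive_tool(
  increments=[
    {"delta_pos":[6,-35,0],"delta_rot":[0,0,0],"hand":1},
    {"delta_pos":[13,-70,0],"delta_rot":[0,0,0],"hand":1},
    {"delta_pos":[20,-105,0],"delta_rot":[0,0,0],"hand":1},
    {"delta_pos":[24,-130,0],"delta_rot":[0,0,0],"hand":1},
    {"delta_pos":[26.5,-142.5,0],"delta_rot":[0,0,0],"hand":1},
    {"delta_pos":[26.5,-142.5,0],"delta_rot":[0,0,0],"hand":1},
    {"delta_pos":[26.5,-142.5,0],"delta_rot":[0,0,0],"hand":1},
  ],
)

```text
time_s: 2.68
ee_pos: [0.5723, 0.3047, 0.2276]
ee_rot: [0.0, 0.992, 0.123, -0.0]
ft_force: [-1.0, -1.0, 0.6]
width: 0.0913
gripper_force: 0.0
```

```bash
python3 - <<'E'
from station import observe,cams
from fit import *
s=observe();print(s["time_s"],s["ee_pos"],s["ee_rot"])
c=cams.read_camera("wrist");im=c["img"].copy()
for z in(0,.072): cv2.polylines(im,[proj(c,ring(.024 if z==0 else .042,z)+[.572,.307,0]).astype(np.int32)],1,(0,255,0))
cv2.polylines(im,[proj(c,ring(.018,.11)+[.572,.307,0]).astype(np.int32)],1,(255,255,0))
print(np.round(-c["R"].T@c["t"],3))
cv2.imwrite("pics/wr1.png",im);np.save("wr1.npy",c["img"])
E
```

```text
2.6833 [0.5722625  0.30474888 0.22756345] [ 1.92999521e-04  9.92405945e-01  1.23005337e-01 -3.00627838e-04]
[0.65  0.325 0.383]
```

View pics/wr1.png

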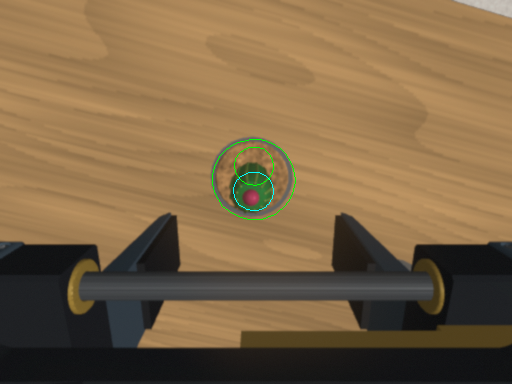

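The wrist view shows the cactus rim at about (252,178), stem tip at (251,198), within a pixel or two of the predicted circles.

```bash
python3 - <<'E'
from station import observe,cams
from fit import *
c=cams.read_camera("wrist")
print(back(c,(251,198),.137)[:2],back(c,(252,178.5),.072)[:2],proj(c,np.array([observe()["ee_pos"]])))
x,f,_=fit([c],[(252,178)],CAC,np.array([.572,.306]));print(x,f)
E
```

```text
[0.57403611 0.30892233] [0.5742067  0.30882114] [[257.28989096 253.21430971]]
[0.57232324 0.30679935] 0.20409619246070854
```

Call:
drive_tool(
  increments=[
    {"delta_pos":[1.5,-3,15],"delta_rot":[0,0,0],"hand":1},
    {"delta_pos":[1.5,-3,40],"delta_rot":[0,0,0],"hand":1},
    {"delta_pos":[1.5,-3,65],"delta_rot":[0,0,0],"hand":1},
    {"delta_pos":[1.5,-3,90],"delta_rot":[0,0,0],"hand":1},
    {"delta_pos":[1.5,-3,110],"delta_rot":[0,0,0],"hand":1},
    {"delta_pos":[1.5,-3,120],"delta_rot":[0,0,0],"hand":1},
    {"delta_pos":[1.5,-3,121],"delta_rot":[0,0,0],"hand":1},
    {"delta_pos":[1.5,-3,121],"delta_rot":[0,0,0],"hand":1},
  ],
)

```text
time_s: 3.45
ee_pos: [0.5733, 0.3077, 0.1066]
ee_rot: [0.0, 0.992, 0.122, -0.0]
ft_force: [0.2, -0.3, -0.3]
width: 0.0916
gripper_force: 0.0
```

Call:
drive_tool(
  increments=[
    {"delta_pos":[0,0,0],"delta_rot":[0,0,0],"hand":0.5},
    {"delta_pos":[0,0,0],"delta_rot":[0,0,0],"hand":0.45},
    {"delta_pos":[0,0,0],"delta_rot":[0,0,0],"hand":0.4},
    {"delta_pos":[0,0,0],"delta_rot":[0,0,0],"hand":0.3},
    {"delta_pos":[0,0,0],"delta_rot":[0,0,0],"hand":0.2},
    {"delta_pos":[0,0,0],"delta_rot":[0,0,0],"hand":0.2},
    {"delta_pos":[0,0,0],"delta_rot":[0,0,0],"hand":0.2},
    {"delta_pos":[0,0,0],"delta_rot":[0,0,0],"hand":0.2},
  ],
  grip_force=15,
)

```text
time_s: 4.12
ee_pos: [0.5732, 0.3083, 0.107]
ee_rot: [-0.0, 0.992, 0.123, 0.0]
ft_force: [-0.3, -0.1, -0.1]
width: 0.0407
gripper_force: 0.0
```

Call:
drive_tool(
  increments=[
    {"delta_pos":[0,0,0],"delta_rot":[0,0,0],"hand":0.2},
    {"delta_pos":[0,0,0],"delta_rot":[0,0,0],"hand":0.2},
    {"delta_pos":[0,0,0],"delta_rot":[0,0,0],"hand":0.2},
    {"delta_pos":[0,0,0],"delta_rot":[0,0,0],"hand":0.2},
  ],
)

```text
time_s: 4.45
ee_pos: [0.5732, 0.3082, 0.1069]
ee_rot: [-0.0, 0.992, 0.123, -0.0]
ft_force: [-0.1, -0.2, 0.2]
width: 0.0354
gripper_force: 15.0
```

Call:
drive_tool(
  increments=[
    {"delta_pos":[0,0,-8],"delta_rot":[0,0,0],"hand":0.2},
    {"delta_pos":[0,0,-25],"delta_rot":[0,0,0],"hand":0.2},
    {"delta_pos":[0,0,-45],"delta_rot":[0,0,0],"hand":0.2},
    {"delta_pos":[0,0,-65],"delta_rot":[0,0,0],"hand":0.2},
    {"delta_pos":[0,0,-85],"delta_rot":[0,0,0],"hand":0.2},
    {"delta_pos":[0,0,-105],"delta_rot":[0,0,0],"hand":0.2},
    {"delta_pos":[0,0,-115],"delta_rot":[0,0,0],"hand":0.2},
    {"delta_pos":[0,0,-117],"delta_rot":[0,0,0],"hand":0.2},
  ],
  grip_force=20,
)

```text
time_s: 5.12
ee_pos: [0.574, 0.3086, 0.2263]
ee_rot: [-0.001, 0.992, 0.123, 0.001]
ft_force: [0.3, -0.2, -1.2]
width: 0.0353
gripper_force: 20.0
```

Call:
drive_tool(
  increments=[
    {"delta_pos":[-6,8,0],"delta_rot":[0,0,0],"hand":0.2},
    {"delta_pos":[-18,22,0],"delta_rot":[0,0,0],"hand":0.2},
    {"delta_pos":[-34,42,0],"delta_rot":[0,0,0],"hand":0.2},
    {"delta_pos":[-50,62,0],"delta_rot":[0,0,0],"hand":0.2},
    {"delta_pos":[-66,82,0],"delta_rot":[0,0,0],"hand":0.2},
    {"delta_pos":[-82,102,0],"delta_rot":[0,0,0],"hand":0.2},
    {"delta_pos":[-94,116,0],"delta_rot":[0,0,0],"hand":0.2},
    {"delta_pos":[-97,120,0],"delta_rot":[0,0,0],"hand":0.2},
  ],
)

```text
time_s: 5.78
ee_pos: [0.5059, 0.1657, 0.2223]
ee_rot: [0.0, 0.993, 0.122, -0.002]
ft_force: [0.5, -0.2, -2.5]
width: 0.0358
gripper_force: 20.0
```

Call:
drive_tool(
  increments=[
    {"delta_pos":[-6,8,0],"delta_rot":[0,0,0],"hand":0.2},
    {"delta_pos":[-18,22,0],"delta_rot":[0,0,0],"hand":0.2},
    {"delta_pos":[-33,41,0],"delta_rot":[0,0,0],"hand":0.2},
    {"delta_pos":[-47,58,0],"delta_rot":[0,0,0],"hand":0.2},
    {"delta_pos":[-56,69,0],"delta_rot":[0,0,0],"hand":0.2},
    {"delta_pos":[-60,74.5,0],"delta_rot":[0,0,0],"hand":0.2},
    {"delta_pos":[-60,74.5,0],"delta_rot":[0,0,0],"hand":0.2},
    {"delta_pos":[-60,74.5,0],"delta_rot":[0,0,0],"hand":0.2},
  ],
)

```text
time_s: 6.45
ee_pos: [0.4688, 0.0816, 0.224]
ee_rot: [-0.0, 0.992, 0.122, 0.0]
ft_force: [0.1, 0.4, -1.0]
width: 0.0353
gripper_force: 20.0
```

```bash
cat > look.py <<'E'
import sys;from station import observe,cams
from fit import *
tag=sys.argv[1]
s=observe();print(s["time_s"],s["ee_pos"],s["width"],s["gripper_force"],s["ft_force"])
p=s["ee_pos"];zc=p[2]-.107
out=[]
for n,r in(("side",(120,50,420,300)),("wrist",(110,60,410,310))):
    c=cams.read_camera(n);im=c["img"].copy();np.save(f"{tag}_{n}.npy",c["img"])
    for rr,z,b,col in((.024,zc,p[:2],(0,255,0)),(.042,zc+.072,p[:2],(0,255,0)),(.046,.084,(.468,.081),(0,0,255)),(.025,0,(.468,.081),(0,0,255))):
        cv2.polylines(im,[proj(c,ring(rr,z)+[*b,0]).astype(np.int32)],1,col)
    x0,y0,x1,y1=r;out.append(cv2.resize(np.hstack([im[y0:y1,x0:x1]]),(400,333)))
cv2.imwrite(f"pics/{tag}.png",np.hstack(out))
E
python3 look.py over
```

```text
6.45 [0.46875384 0.08161138 0.22401375] 0.03525693257451252 19.98257553917938 [ 0.05796305  0.35699908 -0.97801729]
```

View pics/over.png

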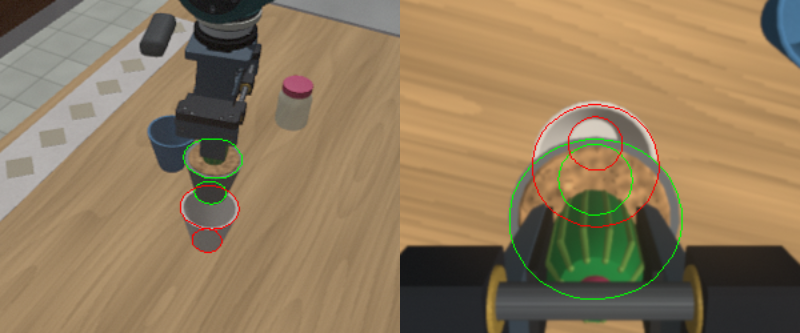

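In the picture the held cactus (green circles) and the white rim (red circles; crop centre near (596,165)) line up with predictions within about 2 mm, and the cactus is upright. Descending.

Call:
drive_tool(
  increments=[
    {"delta_pos":[0,0,6],"delta_rot":[0,0,0],"hand":0.2},
    {"delta_pos":[0,0,18],"delta_rot":[0,0,0],"hand":0.2},
    {"delta_pos":[0,0,32],"delta_rot":[0,0,0],"hand":0.2},
    {"delta_pos":[0,0,46],"delta_rot":[0,0,0],"hand":0.2},
    {"delta_pos":[0,0,60],"delta_rot":[0,0,0],"hand":0.2},
    {"delta_pos":[0,0,71],"delta_rot":[0,0,0],"hand":0.2},
    {"delta_pos":[0,0,76],"delta_rot":[0,0,0],"hand":0.2},
    {"delta_pos":[0,0,76],"delta_rot":[0,0,0],"hand":0.2},
  ],
)

```text
time_s: 7.22
ee_pos: [0.4677, 0.0815, 0.1467]
ee_rot: [-0.0, 0.992, 0.123, -0.001]
ft_force: [-0.1, -0.3, -1.3]
width: 0.0354
gripper_force: 20.0
```

Call:
drive_tool(
  increments=[
    {"delta_pos":[0,0,2],"delta_rot":[0,0,0],"hand":0.2},
    {"delta_pos":[0,0,4],"delta_rot":[0,0,0],"hand":0.2},
    {"delta_pos":[0,0,6],"delta_rot":[0,0,0],"hand":0.2},
    {"delta_pos":[0,0,8],"delta_rot":[0,0,0],"hand":0.2},
    {"delta_pos":[0,0,8],"delta_rot":[0,0,0],"hand":0.2},
    {"delta_pos":[0,0,8],"delta_rot":[0,0,0],"hand":0.2},
  ],
)

```text
time_s: 7.72
ee_pos: [0.4683, 0.0814, 0.14]
ee_rot: [0.0, 0.992, 0.123, 0.0]
ft_force: [0.9, -0.2, -2.0]
width: 0.0352
gripper_force: 20.0
```

```bash
python3 look.py in1
```

```text
7.7167 [0.46831961 0.08136911 0.14003574] 0.0352327106819681 19.982582899101544 [ 0.93507834 -0.16629059 -2.03186489]
```

View pics/in1.png

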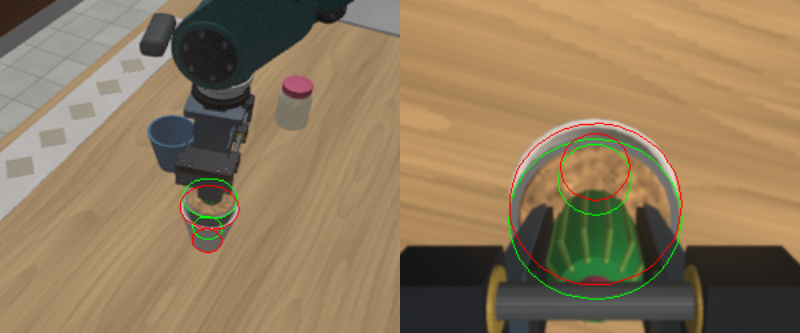

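The pot is partway in; the white rim's far edge sits about 5 px beyond the prediction, roughly 2 mm along tool +x. I'll correct that and ease down while watching the force.

Call:
drive_tool(
  increments=[
    {"delta_pos":[2,0,0],"delta_rot":[0,0,0],"hand":0.2},
    {"delta_pos":[2,0,2],"delta_rot":[0,0,0],"hand":0.2},
    {"delta_pos":[2,0,4],"delta_rot":[0,0,0],"hand":0.2},
    {"delta_pos":[2,0,6],"delta_rot":[0,0,0],"hand":0.2},
    {"delta_pos":[2,0,6],"delta_rot":[0,0,0],"hand":0.2},
    {"delta_pos":[2,0,6],"delta_rot":[0,0,0],"hand":0.2},
  ],
)

```text
time_s: 8.32
ee_pos: [0.4701, 0.0819, 0.1337]
ee_rot: [-0.0, 0.992, 0.123, -0.0]
ft_force: [-0.2, 0.2, -1.1]
width: 0.0358
gripper_force: 20.0
```

Call:
drive_tool(
  increments=[
    {"delta_pos":[0,0,1],"delta_rot":[0,0,0],"hand":0.2},
    {"delta_pos":[0,0,2],"delta_rot":[0,0,0],"hand":0.2},
    {"delta_pos":[0,0,3],"delta_rot":[0,0,0],"hand":0.2},
    {"delta_pos":[0,0,3],"delta_rot":[0,0,0],"hand":0.2},
    {"delta_pos":[0,0,3],"delta_rot":[0,0,0],"hand":0.2},
  ],
)

```text
time_s: 8.73
ee_pos: [0.4702, 0.0819, 0.1309]
ee_rot: [0.0, 0.992, 0.123, -0.0]
ft_force: [-0.8, -0.0, -1.4]
width: 0.0356
gripper_force: 20.0
```

Call:
drive_tool(
  increments=[
    {"delta_pos":[0,0,1],"delta_rot":[0,0,0],"hand":0.2},
    {"delta_pos":[0,0,2],"delta_rot":[0,0,0],"hand":0.2},
    {"delta_pos":[0,0,2],"delta_rot":[0,0,0],"hand":0.2},
    {"delta_pos":[0,0,2],"delta_rot":[0,0,0],"hand":0.2},
  ],
)

```text
time_s: 9.07
ee_pos: [0.4701, 0.0819, 0.1288]
ee_rot: [-0.0, 0.992, 0.123, -0.0]
ft_force: [0.7, 0.0, -0.9]
width: 0.0356
gripper_force: 20.0
```

Call:
drive_tool(
  increments=[
    {"delta_pos":[0,0,1],"delta_rot":[0,0,0],"hand":0.2},
    {"delta_pos":[0,0,1.5],"delta_rot":[0,0,0],"hand":0.2},
    {"delta_pos":[0,0,1.5],"delta_rot":[0,0,0],"hand":0.2},
    {"delta_pos":[0,0,1.5],"delta_rot":[0,0,0],"hand":0.2},
  ],
)

```text
time_s: 9.4
ee_pos: [0.4701, 0.0819, 0.1274]
ee_rot: [-0.0, 0.992, 0.123, -0.0]
ft_force: [0.3, -0.0, -2.0]
width: 0.0357
gripper_force: 20.0
```

Call:
drive_tool(
  increments=[
    {"delta_pos":[0,0,0.5],"delta_rot":[0,0,0],"hand":0.2},
    {"delta_pos":[0,0,1],"delta_rot":[0,0,0],"hand":0.2},
    {"delta_pos":[0,0,1],"delta_rot":[0,0,0],"hand":0.2},
    {"delta_pos":[0,0,1],"delta_rot":[0,0,0],"hand":0.2},
  ],
)

```text
time_s: 9.73
ee_pos: [0.4701, 0.0819, 0.1264]
ee_rot: [-0.0, 0.992, 0.123, -0.0]
ft_force: [-2.3, -0.4, -1.3]
width: 0.0351
gripper_force: 20.0
```

Call:
drive_tool(
  increments=[
    {"delta_pos":[0,0,0.4],"delta_rot":[0,0,0],"hand":0.2},
    {"delta_pos":[0,0,0.7],"delta_rot":[0,0,0],"hand":0.2},
    {"delta_pos":[0,0,0.7],"delta_rot":[0,0,0],"hand":0.2},
  ],
)

```text
time_s: 9.98
ee_pos: [0.4701, 0.0819, 0.1257]
ee_rot: [-0.0, 0.992, 0.123, -0.0]
ft_force: [-1.1, 0.8, -1.0]
width: 0.0357
gripper_force: 20.0
```

It is within about 1 mm of its rest, with a light touch. Releasing.

Call:
drive_tool(
  increments=[
    {"delta_pos":[0,0,0],"delta_rot":[0,0,0],"hand":0.42},
    {"delta_pos":[0,0,0],"delta_rot":[0,0,0],"hand":0.5},
    {"delta_pos":[0,0,0],"delta_rot":[0,0,0],"hand":0.6},
    {"delta_pos":[0,0,0],"delta_rot":[0,0,0],"hand":0.7},
    {"delta_pos":[0,0,0],"delta_rot":[0,0,0],"hand":0.8},
    {"delta_pos":[0,0,0],"delta_rot":[0,0,0],"hand":0.8},
  ],
)

```text
time_s: 10.48
ee_pos: [0.4703, 0.0819, 0.1258]
ee_rot: [0.0, 0.992, 0.123, 0.0]
ft_force: [-0.0, -0.3, 0.1]
width: 0.0688
gripper_force: 0.0
```

Call:
drive_tool(
  increments=[
    {"delta_pos":[0,0,-10],"delta_rot":[0,0,0],"hand":0.8},
    {"delta_pos":[0,0,-30],"delta_rot":[0,0,0],"hand":0.8},
    {"delta_pos":[0,0,-55],"delta_rot":[0,0,0],"hand":0.8},
    {"delta_pos":[0,0,-80],"delta_rot":[0,0,0],"hand":0.8},
    {"delta_pos":[0,0,-100],"delta_rot":[0,0,0],"hand":0.8},
    {"delta_pos":[0,0,-110],"delta_rot":[0,0,0],"hand":0.8},
    {"delta_pos":[0,0,-110],"delta_rot":[0,0,0],"hand":0.8},
  ],
)

```text
time_s: 11.07
ee_pos: [0.4713, 0.082, 0.2382]
ee_rot: [-0.0, 0.992, 0.123, 0.002]
ft_force: [-0.3, 0.5, -0.2]
width: 0.0728
gripper_force: 0.0
```

```bash
python3 look.py end
```

```text
11.0667 [0.4713068  0.08200104 0.23819787] 0.07280177736317525 0.0 [-0.27644754  0.45024137 -0.16109397]
```

View pics/end.png

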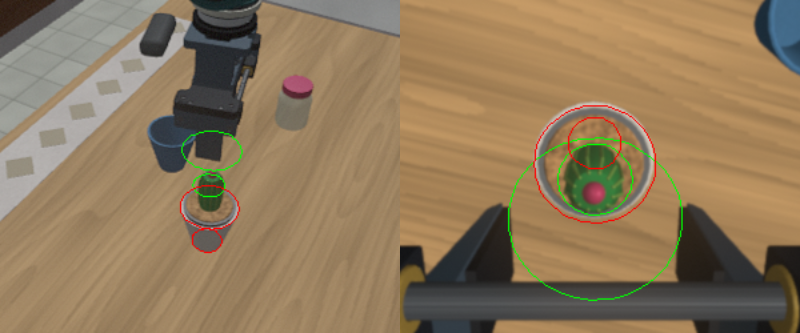

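The cactus is seated concentric and upright in the white pot, with its rim around crop pixel (595,162). The white pot hasn't moved, the blue pot and jar are untouched, and the gripper is clear.

```bash
python3 -c "
from station import finish_job
print(finish_job())"
```

```text
the job is handed in; nothing more can be done
None
```

The cactus is resting upright in the white cover pot and let go, the white pot is where it stood, the blue pot and jar look untouched, and the job was handed in at about 11 s; no verdict was returned.

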